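Seat the crank on a leather splitter's flatted shaft

TASK

The crank has been set loosely on top of the leather splitter's upright shaft, but the flat inside its hub does not match the flat of the shaft, so it sits too high. Without lifting it off the shaft, turn it until it drops onto the flat, then press the hub down past its spring balls until it is fully home on the collar, and let go. Leave the other things on the bench where they lie.

Things in the scene. Friction and masses are not known exactly. Their poses are not given: they have to be found in the camera images.
- splitter: Fixed green leather splitter: base plate 160 x 180 mm, gearbox 96 x 96 mm with its top 60 mm above the bench, rollers on its far side under 66 mm high. Origin on the bench under the axis of its upright shaft; its front is its own -x. A brass arc on the gearbox marks 35 degrees either side of the front: the crank seats with its arm somewhere over the arc; where differs, is hidden and must be felt.
- shaft_collar (a point): On the shaft's axis, at the top of its steel collar (32 mm diameter), 66 mm above the bench: the hub's underside rests here when fully home. Above it the shaft, which does not turn, has a flatted section 17 mm high (20 mm diameter, flat 5.5 mm from the axis).
- nose_end (a point): End of the shaft's round nose (10.6 mm diameter, 45 mm long, above the flatted section), 62 mm above the collar. Two spring balls stick out 2.5 mm from the shaft's sides, 8.5 mm above the collar: once turned to match, the hub drops by itself only 4 to 5 mm, then needs about 7 to 15 N straight down on its top to snap home; then its top is 1 mm above this point.
- crank_hub (a point): Centre of the hub of the loose steel crank (0.36 kg), on its bore's axis; hub 48 mm diameter, 63 mm high, flat top 31.5 mm above this point. x along the arm, z up. At the start it is 48.5 mm above the collar, 31.5 mm when fully home. The arm starts 37 degrees or more from where it will seat, perhaps pointing backwards; it turns freely on the greased nose, held only by its weight.
- crank_bore (a point): Centre of the hub's underside, 31.5 mm below the hub's centre. The bore is D-shaped for its lower 17.5 mm, flat on the arm's side (about 1 mm clearance: it enters within about 15 degrees), and round, 11.6 mm, above. At the start the underside rests on top of the flatted section, 17 mm above the collar.
- crank_grip (a point): Centre of the crank's upright round wooden grip (20 mm diameter, 40 mm high), 85 mm from the hub's axis along the arm, 2.5 mm higher than the hub's centre. It stands on the arm, a bar 15 mm wide with its top 20 mm below this point. Pushed sideways here the crank turns about the shaft; once it has dropped onto the flat it stops dead; forced against that stop the hub can jam, freed by turning back a few degrees.
- tin: Open steel tin 130 x 90 x 45 mm on the bench, bystander; origin at its underside.
- hammer: Hammer lying on a marble slab at the left (slab 240 x 300 mm, 22 mm thick), bystander; origin at its underside.
- awl: Awl lying on the bench beyond the splitter, bystander; origin at its underside.
- bobbin: Empty wooden bobbin 36 mm diameter, 38 mm high, standing on the bench near the splitter's left side, bystander; origin at its underside.
- brush: Glue brush 150 mm long lying on the bench near the splitter's right side, bystander; origin at its underside.
- jar: Amber jar 64 mm diameter, 80 mm high, beyond the splitter on the right, bystander; origin at its underside.
- scraper: Flat steel bone-folder-shaped scraper 160 x 22 x 6 mm on the bench, bystander; origin at its underside.
Mind the look-alikes: they are no part of the job. Leave any pink look-alike of the part that bears crank_hub alone.

How it is judged:
By the outcome, as a careful person would: the job done as asked, in the order asked, and still so for the second after the job is handed in, with the robot touching nothing.
It also fails if it takes over 72 s, if anything falls off the work surface, if the arm or the gripper's body presses on something with over 40 N, if the wrist force passes 120 N, or if a joint passes its speed limit or range.

ROBOT

A 6-joint arm with a two-finger parallel gripper is mounted at the origin on the work surface. World frame = base frame: x ahead of the robot, y to its left, z up, the work surface at z = 0. Lengths are in m, angles in rad, forces in N, time in s.
With the tool pointing down it reaches from about 0.4 to 0.825 m from the base axis. Payload 7 kg.
Tool frame: the origin (TCP) lies on the centre line of the jaws, within the pads' length; the fingertips stand 25 mm ahead of it and the grasp point (between the pads) lies 6 mm ahead of it; z points along the fingers, y is the direction in which the jaws open and shut (so a half turn about z gives the same grasp; the last joint's range is limited). The gripper opens to 88 mm and grips with 3 to 60 N. Pads are 19 mm wide; open, the fingers measure 130 mm over their backs; the gripper's body (78 mm by 193 mm) begins 47 mm behind the grasp point.
Start: joints at [1.395, 0.359, 0.012, 0, -1.224, -0.288], TCP at [0.302, 0.604, 0.252] pointing down, gripper open.
Joint ranges: [-3.07, 3.07], [-1.43, 2.12], [-1.02, 1.25], [-3.03, 1.67], [-3.05, -0], [-3.03, 3.03]. Speed limits (rad/s): [2.39, 2.39, 3.01, 3.14, 3.14, 3.14].

INTERFACE

Orientations are given as [roll, pitch, yaw] about the fixed x, y, z axes, in that order (R = Rz(yaw) Ry(pitch) Rx(roll)).
In Python, from station import * gives the robot as it stands. The module is installed in compiled form; this text tells all that it offers.
- The arm moves only by the tool step_arm, never from a script. Its argument "commands" is text: rows parted by semicolons, each of 6 numbers parted by spaces: the shift along the tool's x, y, z in mm, then the turn, a rotation vector about the tool's x, y, z in rad. A call has 1 to 8 rows; each row shifts and turns the commanded pose from where the row before left it, along the tool's axes as they then stand; what a row does not reach is not made up. A row lasts 1/8 s, in which the tool goes at most 62.5 mm and 10.7 degrees, less where a joint would pass 70% of its speed; a pose out of reach is approached as far as the arm can. A call is refused whole if a number of a shift passes 62.5 or a number of a turn 0.188, either way. A call with a gripper value outside its range is refused whole. "jaw" is the finger opening in mm, from 0 to 87.6, set as the call begins (left out, the last holds). The fingers move at their own pace and stop on an object; "grip_force" is the grip in N (left out, the last holds). Time passes only in rows, so rows that do not move let the fingers close. It gives the time, the measured TCP pose, the force and the opening at its end, in the units of the state.
- get_state(): the state, without advancing time (a new reading comes with each control period).
- grab_frame(name): name is "scene" or "top" or "wrist"; returns a dict with "frame" (480x640x3 uint8, red, green, blue), "fovy" (degrees; the focal length in pixels is half the picture's height over the tangent of half this angle, whatever the lens; pixels are square), "cx", "cy" (the principal point, pixels), "k1" (the pictures are not rectified: a ray, as slopes to the right and down, at radius r is drawn at 1 + k1 r^2 times it, then the intrinsics apply), "rvec" (rotation vector, rad) and "tvec" (3), from world to camera coordinates, as OpenCV has them; the wrist camera has in their place "tool_from_camera" (4x4, takes a point from camera to tool coordinates, whose origin is the TCP and whose axes are the flange's). Camera axes: x right, y down, z forward; pixel columns grow to the right and rows downward; lengths in m; the calibration is good to about 2 mm. A picture is of the moment at which its call begins: read the wrist's pose just before it. There is no depth.
- job_done(): hands the job in, once; it reports no verdict.
Trained networks look in a picture, given as the dict that the camera call returned (one of the last four; its "shot" number tells which), for a name from the list of things; names that differ only in an ending like _2 or _b are one class to them, and where a whole thing is asked for, a point or a joint stands for the part that bears it (a point fixed in the world has none). Each returns a list of dicts, best first, with "conf" (0 to 1); they miss things now and then, are a little off and sometimes report something else, mostly with a low value. They report only what shows in the picture. A call takes as long as a camera call. They do not tell look-alikes from the thing itself.
- recognise(picture, name): "pixel" ([column, row] in pixels, amid what is visible of it).
The state is a dict: "t": time; "q": joint angles; "qd": joint speeds; "joint_efforts": joint torques, N m; "eef_pos": TCP position; "ee_rot": TCP orientation; "force": force on the tool from outside, world axes, zero at the start; "moment": the same for the moment, N m; "width": finger opening in m.
Only numpy, scipy, OpenCV 4.12 (cv2) and the standard library are available. Lean on these libraries where they do the work, as an engineer would, in place of code of your own. Each camera call takes 0.05 s, during which the arm holds its last target.

## Working session

There is one attempt and no reset: what is moved stays moved. The work goes in short steps, Python scripts to look and compute and a tool call to move; the robot and the scene stay as the last step left them, time stands still between calls to the robot, and variables do not carry over. Pictures are saved under pics/ and viewed, and the job is handed in when it is done.

Besides the shell and the picture viewer there is one more tool, called after "Emit:" by a JSON object that holds its "op" and its "data". step_arm: Moves the arm, as the interface text tells. Its arguments: {"type":"object","properties":{"commands":{"type":"string"},"jaw":{"type":"number"},"grip_force":{"type":"number"}},"required":["commands"]}

```bash
mkdir -p pics
cat > h.py <<'E'
from station import *
import numpy as np, cv2
from scipy.spatial.transform import Rotation as R
def K(p):
    f=240/np.tan(np.radians(p["fovy"])/2); return f
def ray(p,px,st=None):
    f=K(p); d=np.array([(px[0]-p["cx"])/f,(px[1]-p["cy"])/f]); s=d.copy()
    for _ in range(20): s=d/(1+p["k1"]*(s@s))
    v=np.array([s[0],s[1],1.])
    if "rvec" in p:
        Rm=R.from_rotvec(np.ravel(p["rvec"])).as_matrix(); t=np.ravel(p["tvec"])
        return -Rm.T@t, Rm.T@v
    T=np.array(p["tool_from_camera"]); Rt=R.from_euler('xyz',st["ee_rot"]).as_matrix()
    return np.array(st["eef_pos"])+Rt@T[:3,3], Rt@T[:3,:3]@v
def atz(p,px,z,st=None):
    o,d=ray(p,px,st); return o+d*(z-o[2])/d[2]
def proj(p,X,st=None):
    X=np.array(X,float)
    if "rvec" in p: c=R.from_rotvec(np.ravel(p["rvec"])).as_matrix()@X+np.ravel(p["tvec"])
    else:
        T=np.array(p["tool_from_camera"]); Rt=R.from_euler('xyz',st["ee_rot"]).as_matrix()
        x=Rt.T@(X-np.array(st["eef_pos"])); c=T[:3,:3].T@(x-T[:3,3])
    s=c[:2]/c[2]; s=s*(1+p["k1"]*(s@s)); return s*K(p)+[p["cx"],p["cy"]]
def save(p,n): cv2.imwrite("pics/"+n,cv2.cvtColor(p["frame"],cv2.COLOR_RGB2BGR))
E
python3 - <<'E'
from h import *
for c in ["scene","top"]:
    p=grab_frame(c); save(p,c+"0.png")
    for n in ["splitter","crank_hub","crank_grip","nose_end","shaft_collar","crank_bore","bobbin","jar","brush"]:
        print(c,n,[(np.round(r["pixel"]),round(r["conf"],2)) for r in recognise(p,n)[:3]])
s=get_state();print(s)
E
```

```text
scene splitter [(array([308., 266.]), 0.94)]
scene crank_hub [(array([266., 191.]), 0.98), (array([390., 238.]), 0.97), (array([314., 244.]), 0.94)]
scene crank_grip [(array([269., 193.]), 0.95), (array([390., 239.]), 0.92), (array([339., 200.]), 0.88)]
scene nose_end [(array([309., 267.]), 0.82), (array([305., 317.]), 0.19)]
scene shaft_collar [(array([311., 266.]), 0.97)]
scene crank_bore [(array([387., 239.]), 0.94), (array([339., 198.]), 0.91), (array([267., 195.]), 0.74)]
scene bobbin [(array([354., 272.]), 0.62)]
scene jar [(array([189., 228.]), 0.59)]
scene brush [(array([262., 259.]), 0.76), (array([314., 244.]), 0.71)]
top splitter [(array([321., 238.]), 0.66)]
top crank_hub [(array([407., 278.]), 0.97), (array([329., 230.]), 0.94), (array([275., 286.]), 0.93)]
top crank_grip [(array([404., 277.]), 0.94), (array([325., 231.]), 0.74), (array([337., 305.]), 0.73)]
top nose_end []
top shaft_collar [(array([322., 238.]), 0.71), (array([147., 262.]), 0.71)]
top crank_bore [(array([405., 278.]), 0.98), (array([338., 301.]), 0.89), (array([327., 226.]), 0.86)]
top bobbin []
top jar [(array([450., 206.]), 0.64)]
top brush [(array([371., 216.]), 0.66), (array([325., 230.]), 0.27)]
{'t': 1.0, 'q': array([ 1.39509159e+00,  3.58603195e-01,  1.18874670e-02, -9.05458514e-06,
       -1.22409990e+00, -2.88094972e-01]), 'qd': array([ 0.00043425, -0.00029955, -0.00071081, -0.00062302, -0.00072372,
       -0.00051065]), 'joint_efforts': array([-1.33888014e-03, -5.82395196e+01,  2.93299395e+01,  7.00272560e+00,
        1.25012069e-02, -3.08079518e-05]), 'eef_pos': array([0.30196665, 0.6036568 , 0.25155208]), 'ee_rot': array([ 3.14157173e+00,  2.68088621e-06, -4.63802781e-01]), 'force': array([-0.0543182 , -0.64310905, -0.6380694 ]), 'moment': array([-0.00481582, -0.05370401,  0.0529689 ]), 'width': 0.08794005490527386}
```

View pics/scene0.png

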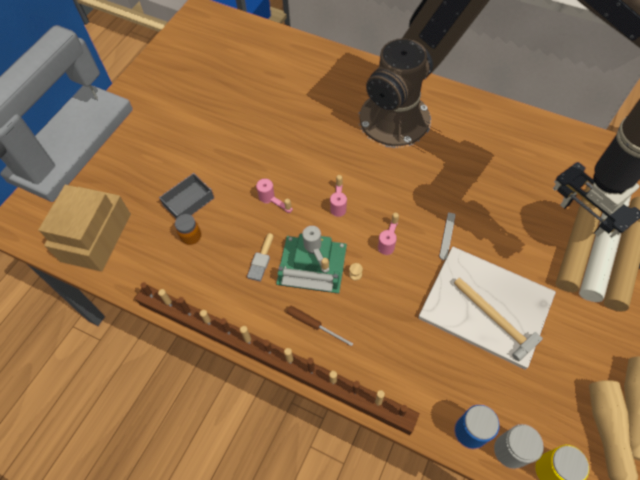

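View pics/top0.png

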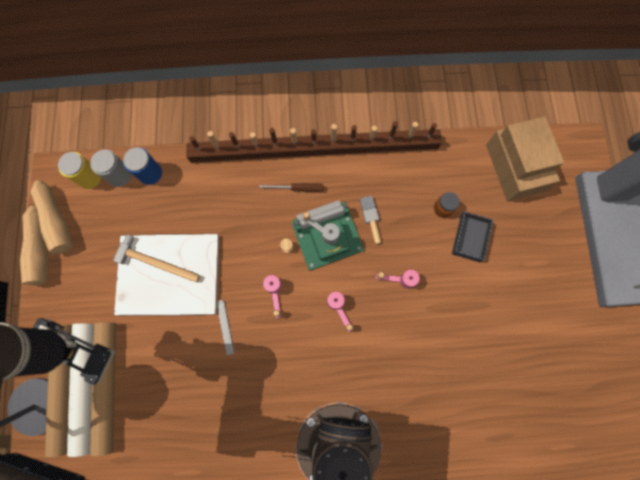

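The steel crank is the grey one on the green splitter: scene (312,236), top (331,231). The look-alikes are the pink cranks at scene (265,188), (339,204), (388,241) and top (272,284), (337,300), (411,278). Next, a close crop to check the choice.

Run:
```python
from h import *
a=cv2.imread("pics/scene0.png")[210:310,250:380]; b=cv2.imread("pics/top0.png")[180:280,270:400]
cv2.imwrite("pics/crop0.png",np.vstack([cv2.resize(a,None,fx=5,fy=5,interpolation=2)[:300*1+0] if 0 else cv2.resize(a,(390,300),interpolation=2),cv2.resize(b,(390,300),interpolation=2)]))
p=grab_frame("scene");q=grab_frame("top")
for n,pp,px,z in [("hubtop s",p,(312,233),.146),("hubtop t",q,(331,232),.146),("grip s",p,(324.5,262),.137),("grip t",q,(306,216),.137)]:
    print(n,atz(pp,px,z).round(4))
```

```text
hubtop s [ 0.5869 -0.0085  0.146 ]
hubtop t [ 0.586  -0.0143  0.146 ]
grip s [0.6465 0.0571 0.137 ]
grip t [0.6382 0.052  0.137 ]
```

View pics/crop0.png

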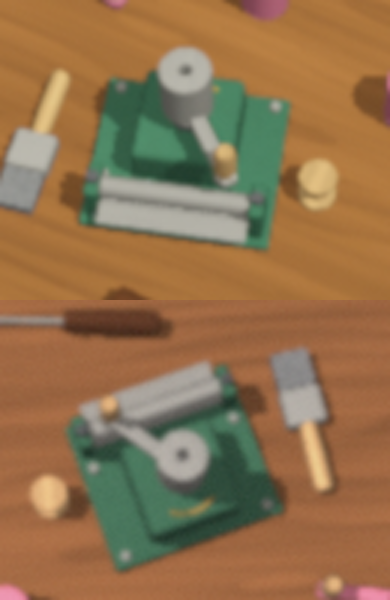

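```bash
cat >> h.py <<'E'
def plan(pos,yaw,n,st=None,start=None):
    st=st or get_state(); p=np.array(start[0] if start else st["eef_pos"],float); y=start[1] if start else st["ee_rot"][2]
    D=(np.array(pos)-p)/n; dy=(yaw-y)/n; out=[]
    for i in range(n):
        Rt=R.from_euler('xyz',[np.pi,0,y]).as_matrix(); s=Rt.T@D*1000
        out.append("%.1f %.1f %.1f 0 0 %.3f"%(*s,-dy)); y+=dy
    for i in range(0,n,8): print("; ".join(out[i:i+8]))
E
python3 - <<'E'
from h import *
q=grab_frame("top")
print("arc",atz(q,(270+192/3,180+210/3),.06), "q T",)
for a,b in [((90,105),(210,65))]:
    A=atz(q,(270+a[0]/3,180+a[1]/3),.06);B=atz(q,(270+b[0]/3,180+b[1]/3),.06);print(np.degrees(np.arctan2(*(A-B)[[1,0]]))-90)
T=grab_frame("wrist")["tool_from_camera"];print(np.round(T,3))
plan([.60,.01,.33],-2.2,14)
E
```

```text
arc [ 0.55277893 -0.02228135  0.06      ] q T
15.73184752309841
[[-0.    -0.962 -0.272  0.073]
 [ 1.     0.    -0.001 -0.   ]
 [ 0.001 -0.272  0.962 -0.133]
 [ 0.     0.     0.     1.   ]]
38.0 28.4 -5.6 0 0 0.124; 41.2 23.5 -5.6 0 0 0.124; 43.8 18.2 -5.6 0 0 0.124; 45.7 12.6 -5.6 0 0 0.124; 46.9 6.9 -5.6 0 0 0.124; 47.4 1.0 -5.6 0 0 0.124; 47.2 -4.8 -5.6 0 0 0.124; 46.2 -10.7 -5.6 0 0 0.124
44.6 -16.3 -5.6 0 0 0.124; 42.2 -21.7 -5.6 0 0 0.124; 39.2 -26.7 -5.6 0 0 0.124; 35.6 -31.4 -5.6 0 0 0.124; 31.4 -35.5 -5.6 0 0 0.124; 26.8 -39.2 -5.6 0 0 0.124
```

Emit:
{"op": "step_arm", "data": {"commands": "38 28.4 -5.6 0 0 0.124; 41.2 23.5 -5.6 0 0 0.124; 43.8 18.2 -5.6 0 0 0.124; 45.7 12.6 -5.6 0 0 0.124; 46.9 6.9 -5.6 0 0 0.124; 47.4 1 -5.6 0 0 0.124; 47.2 -4.8 -5.6 0 0 0.124; 46.2 -10.7 -5.6 0 0 0.124", "jaw": 40}}

```text
t: 2.2
eef_pos: [0.4727, 0.2632, 0.2969]
ee_rot: [-3.141, 0.0, -1.46]
force: [0.5, 0.4, 0.5]
width: 0.04
```

Emit:
{"op": "step_arm", "data": {"commands": "44.6 -16.3 -5.6 0 0 0.124; 42.2 -21.7 -5.6 0 0 0.124; 39.2 -26.7 -5.6 0 0 0.124; 35.6 -31.4 -5.6 0 0 0.124; 31.4 -35.5 -5.6 0 0 0.124; 26.8 -39.2 -5.6 0 0 0.124; 0 0 0 0 0 0; 0 0 0 0 0 0"}}

```text
t: 3.2
eef_pos: [0.5999, 0.0101, 0.3297]
ee_rot: [3.141, -0.0, -2.2]
force: [-0.0, 0.8, -0.9]
width: 0.0398
```

Run:
```python
from h import *
s=get_state();print(s["t"],s["eef_pos"],s["ee_rot"],s["q"],s["force"],s["width"])
p=grab_frame("wrist");save(p,"w1.png")
for n in ["crank_hub","crank_grip","nose_end"]: print(n,[(np.round(r["pixel"]),round(r["conf"],2)) for r in recognise(p,n)[:3]])
print(proj(p,[.587,-.012,.146],s),proj(p,[.642,.054,.137],s))
```

```text
3.2 [0.59986284 0.01010386 0.3297206 ] [ 3.14118784e+00 -9.18583018e-05 -2.19984806e+00] [ 3.42073637e-01  1.96247833e-01 -3.45193307e-02 -2.90005082e-04
 -1.34033347e+00 -9.71059101e-01] [-0.03362943  0.79095345 -0.85775232] 0.039778354322867804
crank_hub [(array([473.,  50.]), 0.84), (array([519., 226.]), 0.59), (array([286., 178.]), 0.29)]
crank_grip [(array([521., 223.]), 0.8), (array([312., 196.]), 0.58), (array([474.,  52.]), 0.58)]
nose_end [(array([288., 175.]), 0.59)]
[317.3635702  184.86782396] [311.10255729 284.2787437 ]
```

View pics/w1.png

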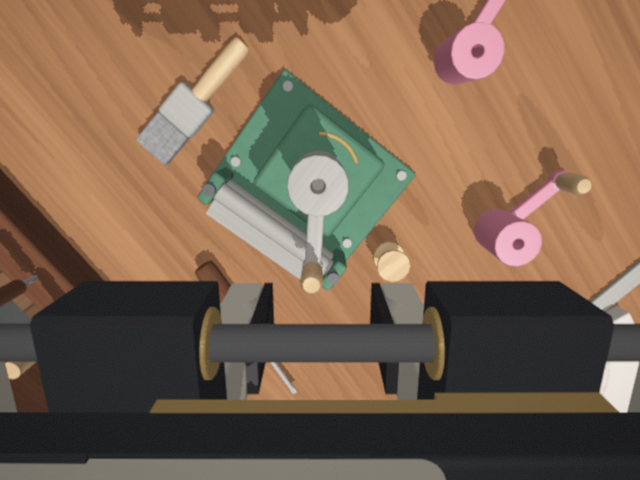

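Run:
```python
from h import *
s=get_state();p=grab_frame("wrist")
H=atz(p,(318,186),.146,s);G=atz(p,(312,283),.137,s)
d=G-H;print(H,G,np.hypot(*d[:2]),np.arctan2(d[1],d[0]))
for px in [(320,133),(343,142),(356,163)]:
    A=atz(p,px,.06,s)-H;print(np.degrees(np.arctan2(A[1],A[0]))%360,np.hypot(*A[:2]))
th=np.arctan2(d[1],d[0]); g=H[:2]+.085*np.array([np.cos(th),np.sin(th)])
print(g,th)
plan([*g,.18],th-np.pi,4,s)
plan([*g,.126],th-np.pi,2,start=([*g,.18],th-np.pi))
```

```text
[ 0.58718235 -0.00992087  0.146     ] [0.64071354 0.05478211 0.137     ] 0.08397656894540745 0.8796071336215537
232.1568076588274 0.037154454963726866
195.33784518840332 0.03694111396870116
158.2047393206478 0.03704383657618238
[0.64136593 0.05557065] 0.8796071336215537
-15.1 -1.9 37.5 0 0 0.016; -15.1 -1.7 37.5 0 0 0.016; -15.1 -1.4 37.5 0 0 0.016; -15.2 -1.2 37.5 0 0 0.016
0.0 -0.0 27.0 0 0 -0.000; 0.0 -0.0 27.0 0 0 -0.000
```

Emit:
{"op": "step_arm", "data": {"commands": "-15.1 -1.9 37.5 0 0 0.016; -15.1 -1.7 37.5 0 0 0.016; -15.1 -1.4 37.5 0 0 0.016; -15.2 -1.2 37.5 0 0 0.016; 0 0 27 0 0 0; 0 0 26 0 0 0; 0 0 0 0 0 0"}}

```text
t: 4.32
eef_pos: [0.6403, 0.0548, 0.125]
ee_rot: [3.139, -0.004, -2.263]
force: [0.9, -0.0, -0.2]
width: 0.0396
```

Run:
```python
from h import *
s=get_state();print(s["eef_pos"],s["ee_rot"],s["force"],s["moment"])
p=grab_frame("wrist");save(p,"w2.png")
```

```text
[0.64027477 0.05479798 0.12497211] [ 3.13931385 -0.00352977 -2.26285155] [ 0.91630609 -0.0100566  -0.21237974] [ 0.07568608 -0.09088886  0.01687406]
```

View pics/w2.png

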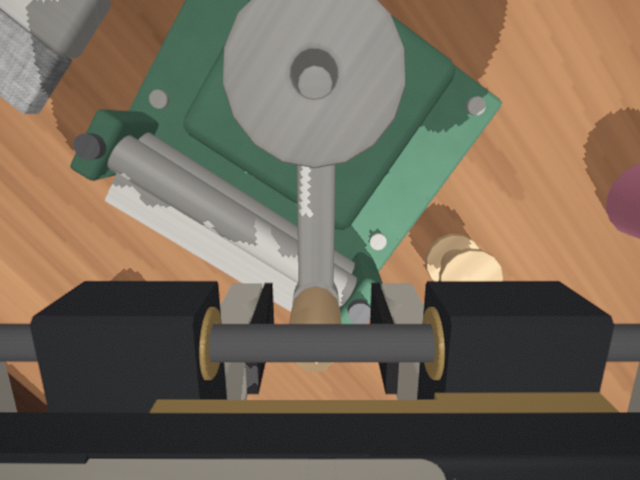

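Emit:
{"op": "step_arm", "data": {"commands": "0 0 0 0 0 0; 10.2 0 0 0 0 0; -10.2 0 0 0 0 0", "jaw": 26}}

```text
t: 4.75
eef_pos: [0.6412, 0.0537, 0.1281]
ee_rot: [-3.141, 0.001, -2.265]
force: [-1.0, 1.2, -0.0]
width: 0.0263
```

That radial in-and-out jog wasn't needed, but it touched nothing. Now the sweep.

Emit:
{"op": "step_arm", "data": {"commands": "0.3 5.1 1 0 0 -0.06; 0.6 10.2 0 0 0 -0.12; 0.6 10.2 0 0 0 -0.12; 0.6 10.2 0 0 0 -0.12; 0.6 10.2 0 0 0 -0.12; 0.6 10.2 0 0 0 -0.12; 0.6 10.2 0 0 0 -0.12"}}

```text
t: 5.62
eef_pos: [0.5799, 0.074, 0.1266]
ee_rot: [-3.14, 0.0, -1.48]
force: [0.9, -0.1, -0.3]
width: 0.0259
```

```bash
cat > c.py <<'E'
from h import *
import sys
H=np.array([.5872,-.0099])
s=get_state();p=grab_frame("wrist")
if len(sys.argv)>1: save(p,sys.argv[1])
d=np.array(s["eef_pos"][:2])-H
th=np.arctan2(d[1],d[0]);t=np.array([-np.sin(th),np.cos(th)]);u=d/np.hypot(*d)
print("r %.4f th %.1f yaw-th %.3f z %.4f"%(np.hypot(*d),np.degrees(th)%360,(s["ee_rot"][2]+np.pi-th+np.pi)%(2*np.pi)-np.pi,s["eef_pos"][2]),"F tan %.2f rad %.2f z %.2f"%(s["force"][:2]@t,s["force"][:2]@u,s["force"][2]),"M",s["moment"].round(2),"q",s["q"].round(2),"w",s["width"],s["t"])
E
python3 c.py w3.png
```

```text
r 0.0843 th 94.9 yaw-th 0.005 z 0.1266 F tan -0.89 rad -0.20 z -0.29 M [ 0.02 -0.07 -0.01] q [ 0.46  0.32 -0.35  0.   -0.89 -0.37] w 0.025902052161729493 5.625
```

View pics/w3.png

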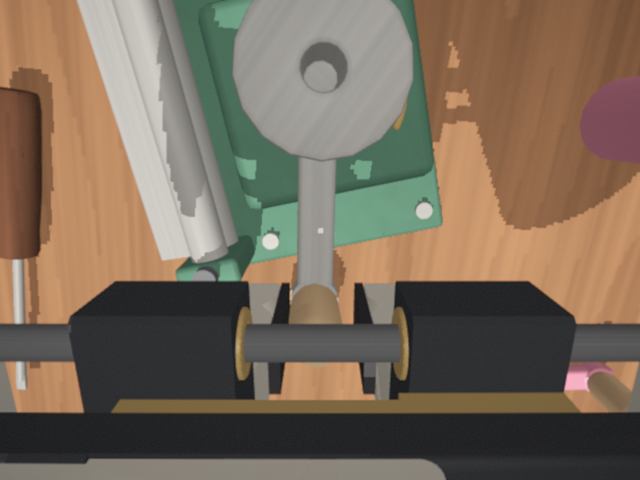

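Emit:
{"op": "step_arm", "data": {"commands": "0.6 10.2 0 0 0 -0.12; 0.6 10.2 0 0 0 -0.12; 0.6 10.2 0 0 0 -0.12; 0.6 10.2 0 0 0 -0.12; 0.6 10.2 0 0 0 -0.12; 0.6 10.2 0 0 0 -0.12"}}

```text
t: 6.42
eef_pos: [0.526, 0.048, 0.1265]
ee_rot: [-3.141, -0.0, -0.762]
force: [0.0, -0.7, 0.2]
width: 0.0263
```

```bash
python3 c.py w4.png
```

```text
r 0.0842 th 136.6 yaw-th -0.004 z 0.1265 F tan 0.49 rad -0.52 z 0.20 M [ 0.07 -0.04 -0.04] q [ 0.46  0.24 -0.48  0.   -0.85  0.35] w 0.02631109591328514 6.425
```

Emit:
{"op": "step_arm", "data": {"commands": "0.2 4.2 0 0 0 -0.05; 0.2 4.2 0 0 0 -0.05; 0.1 3.4 0 0 0 -0.04"}}

```text
t: 6.85
eef_pos: [0.5189, 0.0389, 0.1264]
ee_rot: [-3.141, -0.001, -0.626]
force: [-0.0, 0.1, 0.2]
width: 0.0261
```

```bash
python3 c.py w5.png
cat > m.py <<'E'
import cv2,sys
ims=[cv2.resize(cv2.imread("pics/"+n)[0:340,160:500],(390,390)) for n in sys.argv[2:4]]
cv2.imwrite("pics/"+sys.argv[1],cv2.hconcat(ims))
E
python3 m.py cmp5.png w4.png w5.png
```

```text
r 0.0839 th 144.5 yaw-th -0.006 z 0.1264 F tan -0.05 rad 0.05 z 0.23 M [ 0.11 -0.05  0.02] q [ 0.45  0.23 -0.49  0.   -0.85  0.49] w 0.026071257077770114 6.85
```

View pics/cmp5.png

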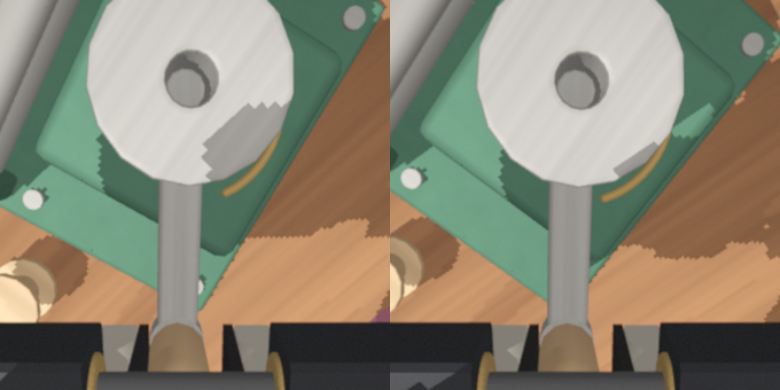

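Emit:
{"op": "step_arm", "data": {"commands": "0.1 2.5 0 0 0 -0.03; 0.1 2.5 0 0 0 -0.03; 0.1 2.5 0 0 0 -0.03; 0.1 2.5 0 0 0 -0.03; 0 0 0 0 0 0"}}

```text
t: 7.52
eef_pos: [0.5131, 0.0299, 0.126]
ee_rot: [3.141, 0.0, -0.504]
force: [-0.7, -0.8, 0.1]
width: 0.0261
```

```bash
python3 c.py w6.png;python3 m.py cmp6.png w5.png w6.png
```

```text
r 0.0842 th 151.8 yaw-th -0.011 z 0.1260 F tan 1.00 rad 0.21 z 0.14 M [-0.   -0.03 -0.04] q [ 0.44  0.22 -0.51  0.   -0.85  0.63] w 0.026141917005561885 7.525
```

View pics/cmp6.png

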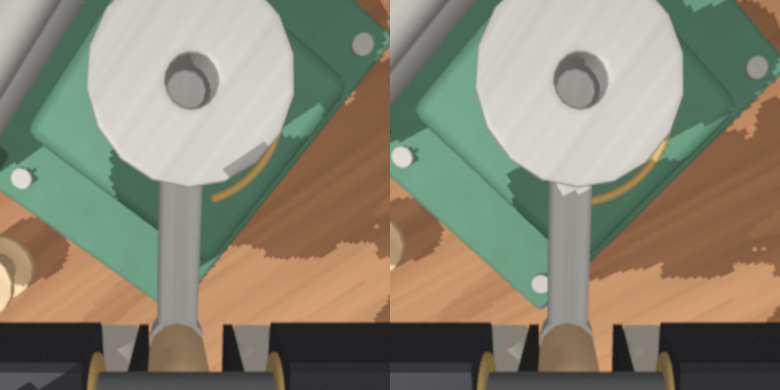

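No drop yet: hub width is 206 px in both. Continuing in small steps.

Emit:
{"op": "step_arm", "data": {"commands": "0.1 2.5 0 0 0 -0.03; 0.1 2.5 0 0 0 -0.03; 0.1 2.5 0 0 0 -0.03; 0.1 2.5 0 0 0 -0.03; 0 0 0 0 0 0"}}

```text
t: 8.2
eef_pos: [0.509, 0.0208, 0.126]
ee_rot: [3.142, -0.0, -0.383]
force: [1.1, -0.2, -0.1]
width: 0.0256
```

```bash
python3 c.py w7.png;python3 m.py cmp7.png w6.png w7.png
```

```text
r 0.0840 th 158.6 yaw-th -0.010 z 0.1260 F tan -0.18 rad -1.06 z -0.05 M [ 0.05  0.05 -0.01] q [ 0.43  0.21 -0.52  0.   -0.84  0.76] w 0.02562687155750783 8.2
```

View pics/cmp7.png

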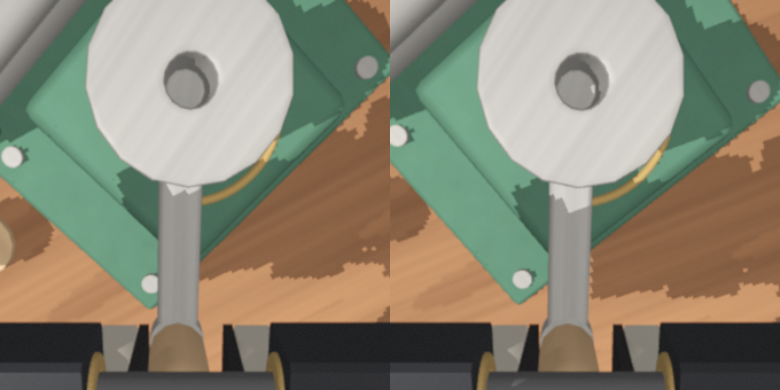

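No drop yet.

Emit:
{"op": "step_arm", "data": {"commands": "0.1 2.5 0 0 0 -0.03; 0.1 2.5 0 0 0 -0.03; 0.1 2.5 0 0 0 -0.03; 0.1 2.5 0 0 0 -0.03; 0 0 0 0 0 0"}}

```text
t: 8.88
eef_pos: [0.5061, 0.0112, 0.126]
ee_rot: [3.142, 0.0, -0.263]
force: [-0.0, 0.9, -0.7]
width: 0.026
```

```bash
python3 c.py w8.png;python3 m.py cmp8.png w7.png w8.png
```

```text
r 0.0838 th 165.4 yaw-th -0.009 z 0.1260 F tan -0.83 rad 0.26 z -0.73 M [-0.02 -0.02 -0.02] q [ 0.41  0.21 -0.52  0.   -0.84  0.9 ] w 0.02597957357323813 8.875
```

View pics/cmp8.png

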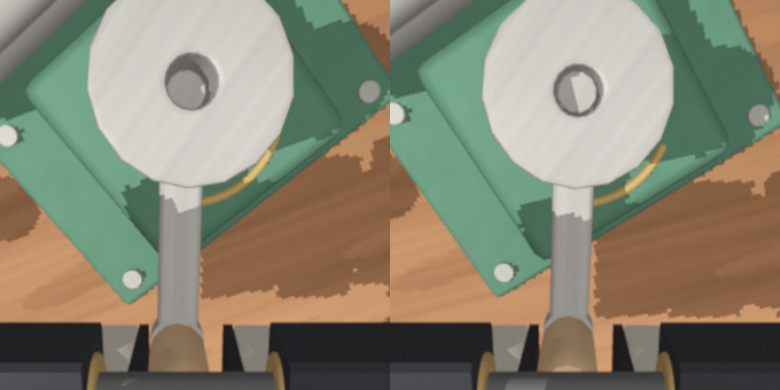

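Run:
```python
from h import *
s=get_state();p=grab_frame("wrist")
print(K(p))
for n in ["w7.png","w8.png"]:
    im=cv2.imread("pics/"+n); hsv=cv2.cvtColor(im,cv2.COLOR_BGR2HSV)
    m=((hsv[...,1]<30)&(hsv[...,2]>150))
    for r in (60,70,80,90):
        xs=np.where(m[r,200:450])[0]+200; print(n,r,xs.min(),xs.max(),xs.max()-xs.min())
H=[.5872,-.0099]
for z in (.146,.1415,.1375):
    P=[proj(p,[H[0]+.024*np.cos(a),H[1]+.024*np.sin(a),z],s) for a in np.linspace(0,6.28,60)]
    print(z,np.ptp([x[0] for x in P]),max(x[1] for x in P))
```

```text
413.03101684650346
w7.png 60 237 415 178
w7.png 70 236 415 179
w7.png 80 236 415 179
w7.png 90 239 412 173
w8.png 60 242 406 164
w8.png 70 241 406 165
w8.png 80 240 406 166
w8.png 90 242 406 164
0.146 188.03041128010707 171.22358474834925
0.1415 180.60878907716918 169.3530429260416
0.1375 174.4867218092474 167.8036609439412
```

Dropped: the hub shrank from 179 to 166 px and the nose now fills the bore. I'll turn a little further to centre it within its play, watching the force.

Emit:
{"op": "step_arm", "data": {"commands": "0.1 2.1 0 0 0 -0.025; 0.1 2.1 0 0 0 -0.025; 0 0 0 0 0 0"}}

```text
t: 9.35
eef_pos: [0.5052, 0.0071, 0.1259]
ee_rot: [3.141, 0.0, -0.213]
force: [0.1, 0.2, -0.2]
width: 0.0257
```

```bash
python3 c.py w9.png;python3 m.py cmp9.png w8.png w9.png
```

```text
r 0.0838 th 168.3 yaw-th -0.009 z 0.1259 F tan -0.22 rad -0.11 z -0.16 M [-0.02 -0.01  0.02] q [ 0.4   0.2  -0.53  0.   -0.84  0.95] w 0.02565891799610718 9.35
```

View pics/cmp9.png

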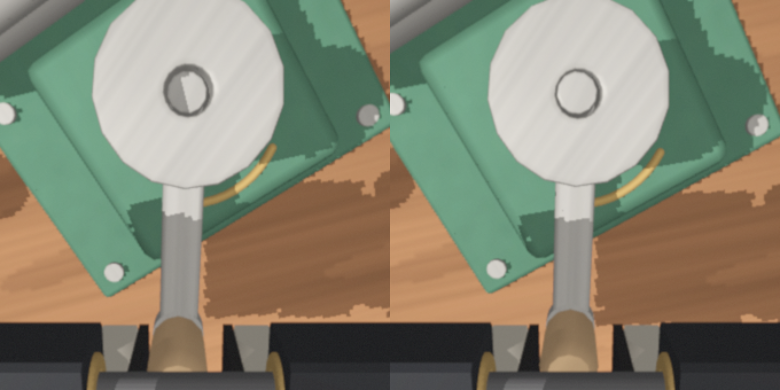

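Run:
```python
from h import *
s=get_state();p=grab_frame("wrist");save(p,"w10.png")
q=grab_frame("scene");save(q,"s10.png")
H=[.5872,-.0099]
for n in ["w7.png","w8.png","w9.png","w10.png"]:
    im=cv2.imread("pics/"+n); hsv=cv2.cvtColor(im,cv2.COLOR_BGR2HSV)
    m=((hsv[...,1]<30)&(hsv[...,2]>150))
    print(n,max(np.ptp(np.where(m[r,200:450])[0]) for r in range(60,100)))
for z in (.146,.1415,.137,.133,.129):
    P=[proj(p,[H[0]+.024*np.cos(a),H[1]+.024*np.sin(a),z],s) for a in np.linspace(0,6.28,60)]
    print(z,np.ptp([x[0] for x in P]),max(x[1] for x in P))
a=cv2.resize(cv2.imread("pics/scene0.png")[210:310,250:380],(390,300),interpolation=2);b=cv2.resize(q["frame"][210:310,250:380][...,::-1],(390,300),interpolation=2)
c=cv2.resize(p["frame"][0:200,200:450][...,::-1],(780,600),interpolation=2)
cv2.imwrite("pics/s10c.png",cv2.hconcat([a,b]));cv2.imwrite("pics/w10c.png",c)
```

```text
w7.png 179
w8.png 166
w9.png 157
w10.png 157
0.146 188.01278954657226 171.57580118340167
0.1415 180.57271035142722 169.69368509077532
0.137 173.69876327561028 167.94680132000653
0.133 168.01335545083322 166.49612742119945
0.129 162.6881708894738 165.13254455297158
```

View pics/s10c.png

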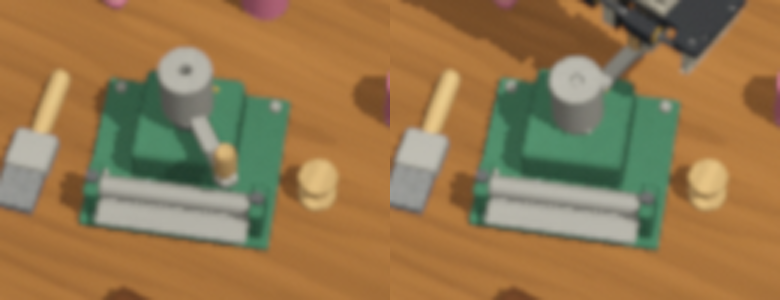

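View pics/w10c.png

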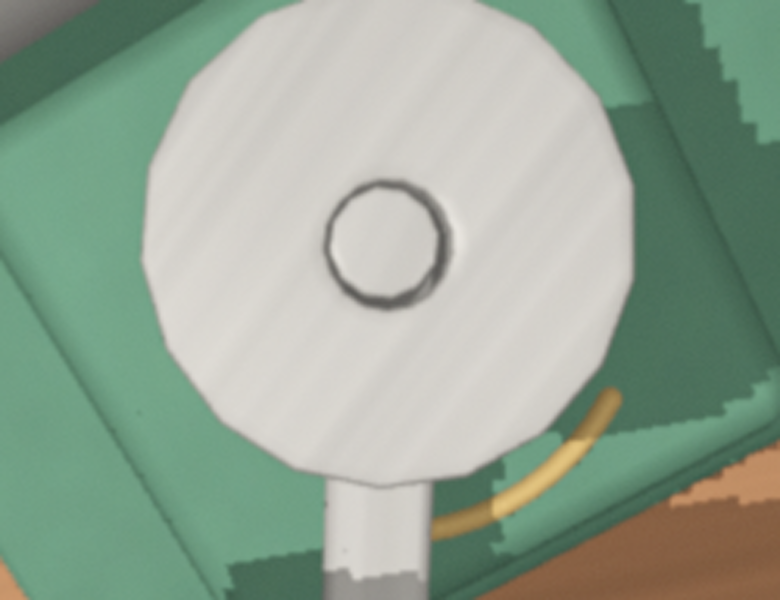

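Emit:
{"op": "step_arm", "data": {"commands": "0 0 0 0 0 0; 0 0 0 0 0 0; 0 0 -20 0 0 0; 0 0 -30 0 0 0; 0 0 -40 0 0 0; 0 0 -20 0 0 0; 0 0 0 0 0 0", "jaw": 40}}

```text
t: 10.38
eef_pos: [0.5061, 0.0075, 0.2377]
ee_rot: [-3.14, -0.003, -0.214]
force: [-0.7, -0.4, -0.3]
width: 0.0399
```

```bash
python3 c.py w11.png
```

```text
r 0.0829 th 167.9 yaw-th -0.002 z 0.2377 F tan 0.58 rad 0.64 z -0.28 M [-0.02 -0.02  0.  ] q [ 0.4   0.09 -0.38  0.   -1.1   0.95] w 0.039854348563822 10.375
```

View pics/w11.png

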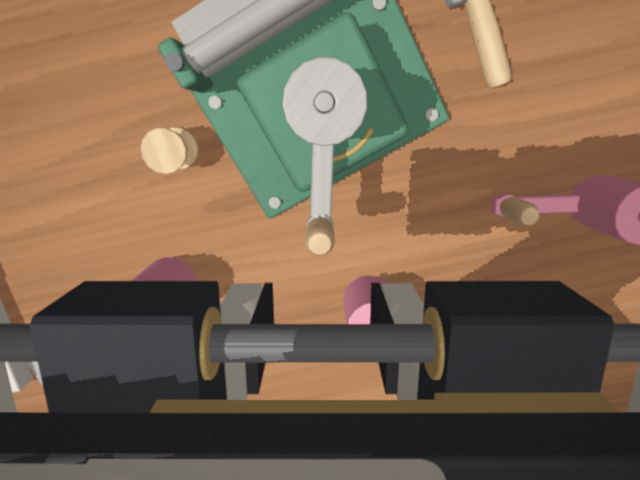

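Run:
```python
from h import *
s=get_state();p=grab_frame("wrist")
for z in (.1415,.13):
    H=atz(p,(324.5,102),z,s);G=atz(p,(320,237),z-.009,s);d=G-H
    print(z,H,np.hypot(*d[:2]),np.degrees(np.arctan2(d[1],d[0]))%360)
    P=[proj(p,[H[0]+.024*np.cos(a),H[1]+.024*np.sin(a),z],s) for a in np.linspace(0,6.28,60)];print(np.ptp([x[0] for x in P]),np.ptp([x[1] for x in P]))
im=cv2.imread("pics/w11.png"); hsv=cv2.cvtColor(im,cv2.COLOR_BGR2HSV);m=((hsv[...,1]<30)&(hsv[...,2]>140))
print(max(np.ptp(np.where(m[r,260:390])[0]) for r in range(85,120)))
plan([*H[:2],.2377],s["ee_rot"][2],3,s)
```

```text
0.1415 [ 0.58600076 -0.0108391   0.1415    ] 0.07605417485017744 165.85969912822108
91.46984884910268 96.1031775199123
0.13 [ 0.58647551 -0.01100199  0.13      ] 0.07977115023199288 165.85855181443966
87.0606941737712 91.47290645291687
84
27.7 0.3 -0.5 0 0 -0.000; 27.7 0.3 -0.5 0 0 -0.000; 27.7 0.3 -0.5 0 0 -0.000
```

Emit:
{"op": "step_arm", "data": {"commands": "27.7 0.3 0 0 0 0; 27.7 0.3 0 0 0 0; 27.7 0.3 0 0 0 0; 0 0 25 0 0 0; 0 0 25 0 0 0; 0 0 18 0 0 0; 0 0 0 0 0 0; 0 0 0 0 0 0", "jaw": 16}}

```text
t: 11.48
eef_pos: [0.5865, -0.0112, 0.1681]
ee_rot: [3.141, 0.0, -0.214]
force: [0.1, 0.4, 1.0]
width: 0.016
```

```bash
python3 c.py w12.png
```

```text
r 0.0015 th 242.0 yaw-th -1.296 z 0.1681 F tan -0.14 rad -0.39 z 1.03 M [-0.   -0.    0.05] q [ 0.31  0.28 -0.3   0.   -0.99  1.04] w 0.01603997549875075 11.475
```

View pics/w12.png

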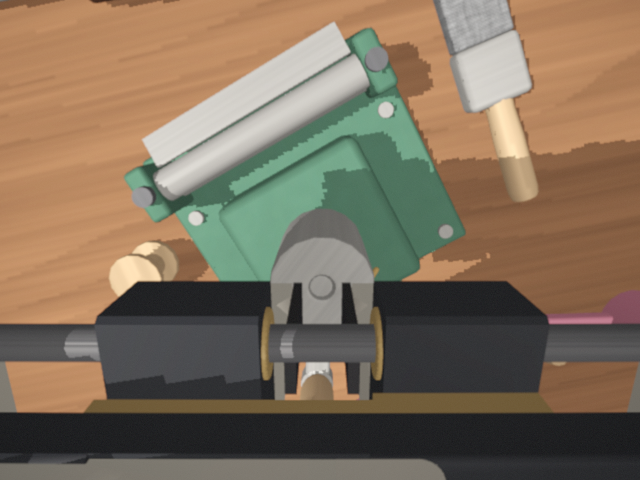

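Emit:
{"op": "step_arm", "data": {"commands": "0 0 3 0 0 0; 0 0 3 0 0 0; 0 0 2 0 0 0; 0 0 0 0 0 0"}}

```text
t: 12.02
eef_pos: [0.5862, -0.0112, 0.1598]
ee_rot: [3.141, 0.0, -0.214]
force: [-0.3, -0.2, 0.2]
width: 0.0162
```

Emit:
{"op": "step_arm", "data": {"commands": "0 0 1 0 0 0; 0 0 1 0 0 0; 0 0 0 0 0 0"}}

```text
t: 12.4
eef_pos: [0.5863, -0.0112, 0.1579]
ee_rot: [3.142, 0.0, -0.214]
force: [-0.0, 0.5, 0.0]
width: 0.016
```

Emit:
{"op": "step_arm", "data": {"commands": "0 0 1 0 0 0; 0 0 1 0 0 0; 0 0 0 0 0 0"}}

```text
t: 12.78
eef_pos: [0.5863, -0.0112, 0.1559]
ee_rot: [3.141, 0.0, -0.214]
force: [-0.7, 0.4, -0.2]
width: 0.0161
```

Emit:
{"op": "step_arm", "data": {"commands": "0 0 1 0 0 0; 0 0 0 0 0 0"}}

```text
t: 13.02
eef_pos: [0.5863, -0.0112, 0.1549]
ee_rot: [3.142, 0.0, -0.214]
force: [-0.0, -0.4, -1.1]
width: 0.0163
```

Emit:
{"op": "step_arm", "data": {"commands": "0 0 1 0 0 0; 0 0 0 0 0 0"}}

```text
t: 13.28
eef_pos: [0.5864, -0.0112, 0.1543]
ee_rot: [3.142, -0.0, -0.214]
force: [-1.2, 0.1, 3.7]
width: 0.0162
```

Emit:
{"op": "step_arm", "data": {"commands": "0 0 0.5 0 0 0; 0 0 0 0 0 0"}}

```text
t: 13.52
eef_pos: [0.5865, -0.0113, 0.1543]
ee_rot: [-3.142, -0.001, -0.213]
force: [-2.0, -0.0, 7.2]
width: 0.016
```

Contact at tip z ≈ 0.1294 m, against 0.129 m when home. I'll press harder to make sure of it.

Emit:
{"op": "step_arm", "data": {"commands": "0 0 1 0 0 0; 0 0 0 0 0 0"}}

```text
t: 13.78
eef_pos: [0.5868, -0.0113, 0.1543]
ee_rot: [-3.142, -0.002, -0.213]
force: [-5.1, 1.4, 14.1]
width: 0.0162
```

Emit:
{"op": "step_arm", "data": {"commands": "0 0 1 0 0 0; 0 0 0 0 0 0"}}

```text
t: 14.02
eef_pos: [0.587, -0.0114, 0.1543]
ee_rot: [-3.141, -0.003, -0.213]
force: [-6.3, -0.4, 20.2]
width: 0.0161
```

Emit:
{"op": "step_arm", "data": {"commands": "0 0 0.8 0 0 0; 0 0 0 0 0 0; 0 0 0 0 0 0"}}

```text
t: 14.4
eef_pos: [0.5872, -0.0114, 0.1542]
ee_rot: [-3.141, -0.003, -0.213]
force: [-9.3, 0.7, 25.4]
width: 0.0159
```

Emit:
{"op": "step_arm", "data": {"commands": "0 0 -4.5 0 0 0; 0 0 -10 0 0 0; 0 0 -25 0 0 0; -20 0 -30 0 0 0; -40 0 -30 0 0 0; -25 0 -10 0 0 0; 0 0 0 0 0 0; 0 0 0 0 0 0"}}

```text
t: 15.4
eef_pos: [0.5035, 0.0069, 0.2601]
ee_rot: [-3.141, -0.0, -0.214]
force: [0.8, 0.7, -0.1]
width: 0.0162
```

```bash
python3 c.py w13.png
python3 - <<'E'
from h import *
s=get_state();p=grab_frame("wrist")
cv2.imwrite("pics/w13c.png",cv2.resize(p["frame"][0:240,180:480][...,::-1],(750,600),interpolation=2))
q=grab_frame("scene");save(q,"s13.png");t=grab_frame("top");save(t,"t13.png")
cv2.imwrite("pics/st13.png",cv2.hconcat([cv2.resize(x["frame"][a:a+100,b:b+130][...,::-1],(390,300),interpolation=2) for x,a,b in((q,190,250),(t,180,270))]))
E
```

```text
r 0.0853 th 168.7 yaw-th -0.016 z 0.2601 F tan -0.87 rad -0.60 z -0.15 M [-0.03  0.    0.02] q [ 0.4   0.07 -0.34  0.   -1.16  0.95] w 0.01622469907550525 15.4
```

View pics/w13c.png

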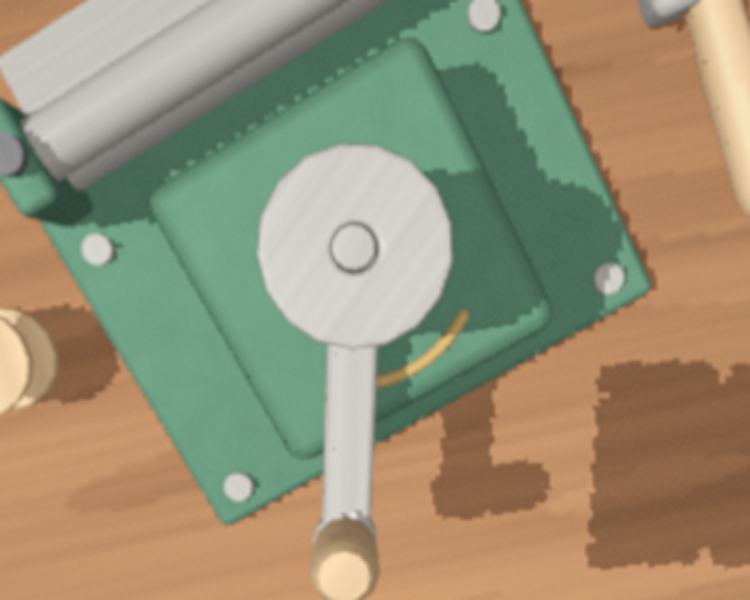

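View pics/st13.png

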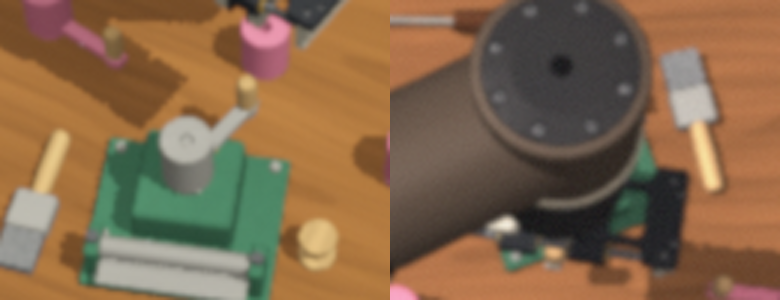

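```bash
python3 -c "
from station import *
print(job_done())"
```

```text
the job is handed in; nothing more can be done
None
```

The crank is seated on the shaft and, by my checks, fully home on the collar. I handed the job in at about t = 15.6 s, with the gripper clear of everything.

- **Turning:** I held the grey steel crank's grip loosely between the fingers and turned it counter-clockwise from 50° to about 166°, in small steps near the end. The hub dropped when the gripper was between 159° and 165°, and I never felt a hard stop or jam. The pink cranks were left alone.
- **Pressing:** I pressed on the hub top with the fingertips at up to 25 N. It met firm contact at 0.129 m, the fully-home height, and did not move further.
- **Last checks:** The close-up shows the nose nearly flush with the hub top and the arm over the brass arc. The bobbin and brush are where they were.

**Disagreement with the description:** By the pictures, the hub fell about 8 mm and then about 16 mm as I turned it. The description says it should drop only 4–5 mm before it needs pressing. It was therefore already at about its home height when I pressed, so I felt no snap past the spring balls.

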